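Touch off a padlock on a fixture's sprung pad and hold it hovering above the pocket

TASK

Pick up the brass padlock from the grey tray, lift it over the rack of keys to the fixture on the other side without bumping the rack, and lower it upright and lined up into the fixture's pocket, gently, until you feel the red sprung pad give. Then raise it straight back out until its underside is about 1 cm above the pocket's rim, and finish while still holding it there, still, upright, centred and square over the pocket and touching nothing but the gripper, so that I can slip a spacer under it. Leave the jar, the cardboard box and the screwdriver alone.

Things in the scene. Friction and masses are not known exactly. Their poses are not given: they have to be found in the camera images.
- padlock: Loose upright brass padlock, steel shackle on top. Body 50 mm long (own x), 28 thick (y), 50 high; shackle loop 40 mm wide in the xz plane, top 76 mm above the underside. Origin: centre of underside, z up. 0.28 to 0.5 kg. Grip across the 28 mm (close along y), TCP about 38 mm above the underside to keep fingertips above the pocket's rim, about 40 N. Either way round fits.
- tray: Shallow grey tray fixed to the bench, 180 x 160 mm (x, y), walls 14 mm high, floor 4 mm thick. Origin: centre of underside, on the bench top (height 0). On one side of the rack, left or right.
- fixture: Fixture bolted to the bench, across the rack from the tray. Blue foot 150 x 110 x 16 mm (own x, y, z); on it an aluminium block 90 x 66 mm with a centred open-topped pocket 58 mm along x, 36 mm along y. Pocket rim 54 mm above the bench; a black knob on the +x end lies lower. Origin: centre of the foot's underside, on the bench top, straight below the pocket's centre; z up.
- pad_top (a point): Centre of the top of the red sprung pad (54 x 32 mm) in the pocket's bottom: 46 mm above the bench, 8 mm below the rim, when not pressed; moves down with the pad.
- pad (a joint): Travel of the sprung pad in m: 0 up and free, grows when pressed down, stop at 0.008. It starts to give at about 2 N and takes 1.5 N more per mm (about 3.8 N at 1 mm, 14 N at the stop); it springs back by itself.
- rack: Display rack of hanging keys fixed to the bench between tray and fixture: black panel in a white tube frame, 270 mm long (own x), about 20 mm thick, top 120 mm above the bench; dark foot 280 x 80 x 12 mm. Origin: centre of the foot's underside.
- jar: Bystander: glass jar with a steel cap, 56 mm across, 70 mm high. Origin: centre of its underside.
- blank_box: Bystander: closed cardboard box 50 x 100 x 40 mm (own x, y, z). Origin: centre of its underside.
- screwdriver: Bystander: screwdriver lying on the bench along its own x, handle to -x.
There are look-alikes about, which are no part of the job. What is shaped like the padlock but blue, green or purple is not meant.

How it is judged:
On the way, in this order (a step that is already met when the one before it is completed fails the run):
1. the padlock is carried over the rack: its underside above the rack's top while it passes over it (z of padlock in the frame of rack above 0.12 m and y of padlock in the frame of rack between -0.05 and 0.05 m and x of padlock in the frame of rack between -0.15 and 0.15 m), for 0.02 s.
2. the padlock stands in the pocket and presses the sprung pad down by at least 1 mm (value of joint pad above 0.001 m and z of padlock in the frame of fixture below 0.0455 m and contact force between padlock and fixture above 1 N and angle between padlock's own z axis and vertical below 0.15 rad), for 0.05 s.
At the end, for the whole second after the job is handed in: The gripper holds the padlock still (slower than 20 mm/s) with its underside 4 to 16 mm above the pocket's rim, centred over the pocket within 5 mm in x and y, its length within 0.1 rad of the pocket's length (either way round), upright within 0.1 rad, not touching the fixture, the sprung pad up (z of padlock in the frame of fixture between 0.058 and 0.07 m and x of padlock in the frame of fixture between -0.005 and 0.005 m and y of padlock in the frame of fixture between -0.005 and 0.005 m and angle between the x axis of padlock and the x axis of fixture, either way round below 0.1 rad and angle between padlock's own z axis and vertical below 0.1 rad and contact force between padlock and fixture below 0.1 N and value of joint pad below 0.0008 m and contact force between the fingers and padlock above 2 N and linear speed of padlock below 0.02 m/s); the arm keeps its last pose, push and grip.
It fails at once if the rack is bumped by the padlock or the robot (over 2 N) (contact force between any of padlock, the arm, the fingers and rack above 2 N).
It fails at once if the padlock is pressed on the fixture with more than 25 N (contact force between padlock and fixture above 25 N).
It fails at once if the jar, the box or the screwdriver is moved by more than 20 mm (distance of any of jar, blank_box, screwdriver from where it was at the start of the episode above 0.02 m).
It also fails if it takes over 50 s, if anything falls off the work surface, if the arm or the gripper's body presses on something with over 40 N, if the wrist force passes 120 N, or if a joint passes its speed limit or range.

ROBOT

A 6-joint arm with a two-finger parallel gripper is mounted at the origin on the work surface. World frame = base frame: x ahead of the robot, y to its left, z up, the work surface at z = 0. Lengths are in m, angles in rad, forces in N, time in s.
With the tool pointing down it reaches from about 0.325 to 0.9 m from the base axis. Payload 6.1 kg.
Tool frame: the origin (TCP) lies between the finger pads, 19 mm behind the fingertips; this is the grasp point; z points along the fingers, y is the direction in which the jaws open and shut (so a half turn about z gives the same grasp; the last joint's range is limited). The gripper opens to 85 mm and grips with 20 to 120 N. Pads are 22 mm wide; open, the fingers measure 114 mm over their backs; the gripper's body (76 mm by 85 mm) begins 54 mm behind the grasp point. The pads swing forward as they close: fully open they stand 13 mm farther back than shut.
Start: joints at [-1.238, 0.22, 1.526, -0, 1.395, -0.126], TCP at [0.277, -0.56, 0.25] pointing down, gripper open.
Joint ranges: [-2.98, 2.98], [-0.91, 2.08], [0.09, 2.57], [-1.24, 4.39], [0.2, 2.65], [-2.68, 2.68]. Speed limits (rad/s): [2.57, 2.57, 3.01, 3.14, 3.14, 3.14].

INTERFACE

Orientations are given as [roll, pitch, yaw] about the fixed x, y, z axes, in that order (R = Rz(yaw) Ry(pitch) Rx(roll)).
In Python, from workcell import arm gives the robot as it stands.
- The arm moves only by the tool play_rows, never from a script. Its argument "series" is text: rows parted by semicolons, each of 4 numbers parted by spaces: the shift along the tool's x, y, z each as a share of 0.05 m, from -1 to 1, then the turn about the tool's z as a share of 0.12 rad, from -1 to 1. A call has 1 to 10 rows; each row shifts and turns the pose as measured when the row begins, along the tool's axes as they then stand; what a row does not reach is not made up. A row lasts 1/10 s, in which the tool goes at most 50 mm and 8.59 degrees, less where a joint would pass 70% of its speed; a pose out of reach is approached as far as the arm can. A call with a number of a shift or a turn outside -1 to 1 is refused whole. A call with a gripper value outside its range is refused whole. "fingers" is the closure, from -1 (fully open) to 1 (shut), so that 0 is half open, set as the call begins (left out, the last holds). The fingers move at their own pace and stop on an object; the grip force is fixed at half the most. Time passes only in rows, so rows that do not move let the fingers close. It gives the time, the measured TCP pose, the force and the opening at its end, in the units of the state.
- arm.observe(): the state, without advancing time (a new reading comes with each control period).
- arm.get_image(name): name is "scene" or "top" or "wrist"; returns a dict with "color" (420x560x3 uint8, red, green, blue), "z_map" (420x560 float32, m along the optical axis (not along the pixel's ray), 0 where there is no reading), "mtx" (3x3 intrinsics, pixels), "origin" and "orientation" of the camera in the world; the wrist camera has in their place "tool_from_camera" (4x4, takes a point from camera to tool coordinates, whose origin is the TCP and whose axes are the flange's). Camera axes: x right, y up, looking along -z (the intrinsics and any distortion apply to the point x, -y, -z); pixel columns grow to the right and rows downward; lengths in m; the calibration is good to about 2 mm. A picture is of the moment at which its call begins: read the wrist's pose just before it.
- arm.sign_off(): hands the job in, once; it reports no verdict.
The state is a dict: "t": time; "qpos": joint angles; "qvel": joint speeds; "tau": joint torques, N m; "ee_pos": TCP position; "ee_rot": TCP orientation; "force": force on the tool from outside, world axes, zero at the start; "wrist_torque": the same for the moment, N m; "width": finger opening in m.
Only numpy, scipy, OpenCV 4.12 (cv2) and the standard library are available. Lean on these libraries where they do the work, as an engineer would, in place of code of your own. Each camera call takes 0.05 s, during which the arm holds its last target. There are 200 camera calls.

## Working session

There is one attempt and no reset: what is moved stays moved. The work goes in short steps, Python scripts to look and compute and a tool call to move; the robot and the scene stay as the last step left them, time stands still between calls to the robot, and variables do not carry over. Pictures are saved under pics/ and viewed, about 8 in all and at most 12, crops included, and the job is handed in when it is done.

Besides the shell and the picture viewer there is one more tool, called as name(argument=value, ...), one argument or row to a line, values as JSON. play_rows: Moves the arm, as the interface text tells. Shift numbers are shares of 0.05 m and turn numbers shares of 0.12 rad, none past 1 either way. Its arguments: {"type":"object","properties":{"series":{"type":"string"},"fingers":{"type":"number"}},"required":["series"]}

```bash
mkdir -p pics; ls
cat > h.py <<'E'
import numpy as np, cv2
from scipy.spatial.transform import Rotation as R
from workcell import arm
def grab(n):
    s=arm.observe(); d=arm.get_image(n)
    if n=="wrist":
        T=np.eye(4);T[:3,:3]=R.from_euler('xyz',s['ee_rot']).as_matrix();T[:3,3]=s['ee_pos']
        T=T@np.array(d['tool_from_camera'])
    else:
        T=np.eye(4);o=np.array(d['orientation'],float)
        T[:3,:3]=o if o.shape==(3,3) else R.from_euler('xyz',o).as_matrix();T[:3,3]=d['origin']
    d['T']=T
    z=d['z_map'];h,w=z.shape;K=np.array(d['mtx'])
    u,v=np.meshgrid(np.arange(w),np.arange(h))
    p=np.stack([(u-K[0,2])/K[0,0]*z,-(v-K[1,2])/K[1,1]*z,-z],-1)
    d['P']=p@T[:3,:3].T+T[:3,3]; d['P'][z==0]=np.nan
    return d
def save(n,im): cv2.imwrite('pics/'+n+'.png',np.ascontiguousarray(im[...,::-1]))
E
python3 - <<'E'
from h import *
a=grab('top');b=grab('scene')
np.save('top.npy',a['P']);np.save('topc.npy',a['color'])
print({k:(np.shape(v),v if np.size(v)<10 else 0) for k,v in a.items()})
save('top',a['color']);save('scene',b['color']);print(arm.observe())
E
```

```text
pics
{'color': ((420, 560, 3), 0), 'z_map': ((420, 560), 0), 'mtx': ((3, 3), array([[516.70035177,   0.        , 280.92026102],
       [  0.        , 516.70035177, 207.16923313],
       [  0.        ,   0.        ,   1.        ]])), 'origin': ((3,), array([ 0.43279794, -0.02986704,  1.302308  ])), 'orientation': ((3,), array([ 0.08946879, -0.02899473, -1.551269  ])), 'T': ((4, 4), 0), 'P': ((420, 560, 3), 0)}
{'t': 0.1, 'qpos': array([-1.23808340e+00,  2.21177266e-01,  1.52750332e+00, -7.13131803e-06,
        1.39469936e+00, -1.26095501e-01]), 'qvel': array([-3.07337592e-04, -2.26041144e-03, -3.84893701e-03,  6.38059596e-06,
       -5.51495718e-05,  8.89107338e-04]), 'tau': array([-6.24276508e-04, -4.98242033e+01, -3.90549052e+01, -2.25366525e-04,
        5.76578241e-03,  1.67503651e-05]), 'ee_pos': array([ 0.27662728, -0.55987295,  0.24898652]), 'ee_rot': array([-3.13981866e+00, -2.17810074e-04,  4.58809485e-01]), 'force': array([ 0.37577906, -0.56782775,  0.18882216]), 'wrist_torque': array([ 0.03187633, -0.01530291, -0.00783638]), 'width': 0.08538199570678778}
```

View pics/top.png

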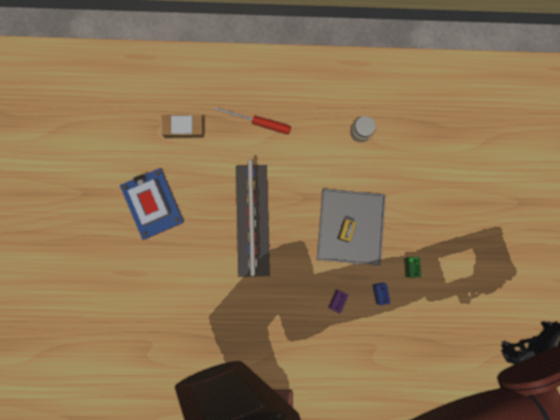

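View pics/scene.png

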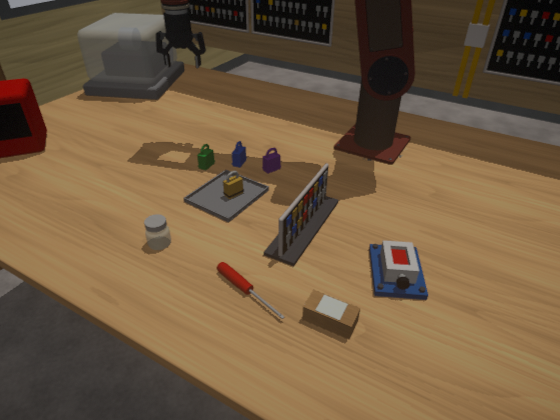

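Candidates in the top picture are brass in the tray (347,229), green (413,267), blue (382,293) and purple (338,301). The brass one is the match. The fixture is at (150,202) and the rack at (252,220). Next I'll measure them and take a close crop.

```bash
cat > m.py <<'E'
from h import *
def rect(P,m,name):
    q=P[m][:,:2].astype(np.float32); q=q[np.isfinite(q).all(1)]
    r=cv2.minAreaRect(q);print(name,len(q),'c',np.round(r[0],4),'size',np.round(r[1],4),'ang',round(r[2],2),'med',np.round(np.nanmedian(P[m],0),4))
E
python3 - <<'E'
from m import *
P=np.load('top.npy');c=np.load('topc.npy').astype(int)
hsv=cv2.cvtColor(c.astype(np.uint8),cv2.COLOR_RGB2HSV);H,S,V=[hsv[...,i].astype(int) for i in range(3)]
v,u=np.mgrid[:420,:560]
B=lambda a,b,cc,d:(u>a)&(u<b)&(v>cc)&(v<d)
z=P[...,2]
print('bench z',np.nanmedian(z[60:90,60:200]),np.nanmedian(z[300:360,40:150]))
rect(P,B(325,375,200,255)&(z>.03),'lock')
rect(P,B(325,375,200,255)&(z>.045)&(z<.06),'lockbody')
rect(P,B(100,200,155,250)&(z>.045),'block')
rect(P,B(100,200,155,250)&(z>.01)&(S>120)&(H>95)&(H<130),'foot')
rect(P,B(130,170,180,220)&(S>150)&((H<8)|(H>172)),'pad')
rect(P,B(225,280,140,290)&(z>.1),'racktop')
rect(P,B(225,280,140,290)&(z>.006),'rack')
print(np.nanmax(z[140:290,225:280]))
for n,b in dict(jar=(345,385,110,145),box=(155,210,108,142)).items(): rect(P,B(*b)&(z>.02),n)
rect(P,B(210,300,100,140)&(z>.008),'screw')
for n,b in dict(green=(400,425,250,285),blue=(370,395,278,310),purple=(325,350,285,318)).items(): rect(P,B(*b)&(z>.02),n)
save('crop',cv2.resize(c[175:320,300:440].astype(np.uint8),None,fx=4,fy=4,interpolation=cv2.INTER_CUBIC))
E
```

```text
bench z -0.0005340346629845172 -0.00018993202378836394
lock 260 c [ 0.4926 -0.2266] size [0.0296 0.0498] ang 73.75 med [ 0.492  -0.2233  0.0533]
lockbody 188 c [ 0.4928 -0.2262] size [0.0287 0.0496] ang 74.02 med [ 0.4932 -0.223   0.0525]
block 929 c [0.5621 0.265 ] size [0.116  0.0679] ang 24.09 med [0.5529 0.261  0.0524]
foot 784 c [0.5514 0.2577] size [0.1434 0.1046] ang 25.08 med [0.5237 0.2366 0.0156]
pad 249 c [0.5526 0.26  ] size [0.0508 0.0296] ang 26.06 med [0.5519 0.2598 0.0455]
racktop 747 c [0.5148 0.0072] size [0.2674 0.017 ] ang 2.78 med [0.5137 0.0067 0.117 ]
rack 3527 c [0.5331 0.0028] size [0.3625 0.1217] ang 1.16 med [0.5123 0.0049 0.0124]
0.12435846790831317
jar 462 c [ 0.7463 -0.2621] size [0.0522 0.0512] ang 10.75 med [ 0.7424 -0.2602  0.0677]
box 899 c [0.7465 0.1873] size [0.0518 0.1001] ang 2.12 med [0.7443 0.187  0.0393]
screw 486 c [0.7513 0.017 ] size [0.1987 0.061 ] ang 79.32 med [ 0.7595 -0.0252  0.0211]
green 298 c [ 0.4068 -0.3899] size [0.0494 0.0294] ang 4.06 med [ 0.4071 -0.3861  0.049 ]
blue 290 c [ 0.3407 -0.3123] size [0.0496 0.0288] ang 10.85 med [ 0.3412 -0.3094  0.049 ]
purple 276 c [ 0.3208 -0.2067] size [0.0289 0.0494] ang 65.21 med [ 0.3225 -0.2043  0.0491]
```

View pics/crop.png

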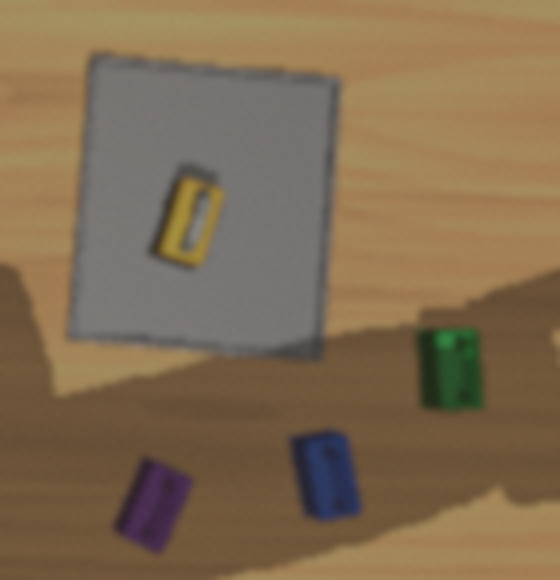

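The crop shows one brass padlock in the grey tray, with green, blue and purple look-alikes outside it. I'll turn the tool square to it first.

play_rows(
  series="0 0 0 0.9;0 0 0 0.9;0 0 0 0.9;0 0 0 0.9;0 0 0 0.9;0 0 0 0.9;0 0 0 0.8;0 0 0 0",
  fingers=-1,
)

```text
t: 0.9
ee_pos: [0.2757, -0.5572, 0.2435]
ee_rot: [-3.132, 0.007, -0.315]
force: [0.4, 0.5, 0.1]
width: 0.0852
```

```bash
cat > g.py <<'E'
from h import *
import sys
# usage: g.py x y z yaw : remaining shift in tool shares + turn shares
x,y,z,w=map(float,sys.argv[1:5]); s=arm.observe()
M=R.from_euler('xyz',s['ee_rot']); d=M.inv().apply(np.array([x,y,z])-s['ee_pos'])
t=M.apply([1,0,0]);yaw=np.arctan2(t[1],t[0])
print('t',round(s['t'],2),'pos',s['ee_pos'].round(4),'rot',s['ee_rot'].round(4),'F',s['force'].round(2),'w',round(s['width'],4))
print('shares',(d/.05).round(3),'turn',round(-((w-yaw+np.pi/2)%np.pi-np.pi/2)/.12,3),'q',s['qpos'].round(2))
E
python3 g.py .4926 -.2266 .25 -.284
```

```text
t 0.9 pos [ 0.2757 -0.5572  0.2435] rot [-3.1325  0.0069 -0.3149] F [0.36 0.46 0.11] w 0.0852
shares [ 2.076 -7.631 -0.075] turn -0.257 q [-1.24  0.23  1.53  0.    1.39  0.65]
```

play_rows(
  series="0.23 -0.85 0 0;0.23 -0.85 0 0;0.23 -0.85 0 0;0.23 -0.85 0 0;0.23 -0.85 0 0;0.23 -0.85 0 0;0.23 -0.85 0 0;0.23 -0.85 0 0;0.2 -0.7 0 -0.2;0 0 0 0",
)

```text
t: 1.9
ee_pos: [0.4905, -0.2179, 0.243]
ee_rot: [-3.129, 0.009, -0.266]
force: [-0.4, -1.0, -0.2]
width: 0.0854
```

```bash
python3 g.py .4926 -.2266 .2 -.284
python3 - <<'E'
from h import *
d=grab('wrist');save('w1',d['color']);np.save('w1.npy',d['P']);np.save('w1c.npy',d['color']);print(d['T'].round(3))
E
```

```text
t 1.9 pos [ 0.4905 -0.2179  0.243 ] rot [-3.1292  0.0089 -0.2656] F [-0.41 -0.99 -0.16] w 0.0854
shares [0.094 0.167 0.856] turn 0.153 q [-0.57  0.02  1.76  0.01  1.37  1.26]
[[-0.263  0.931  0.255  0.554]
 [-0.965 -0.251 -0.081 -0.236]
 [-0.012 -0.267  0.964  0.367]
 [ 0.     0.     0.     1.   ]]
```

View pics/w1.png

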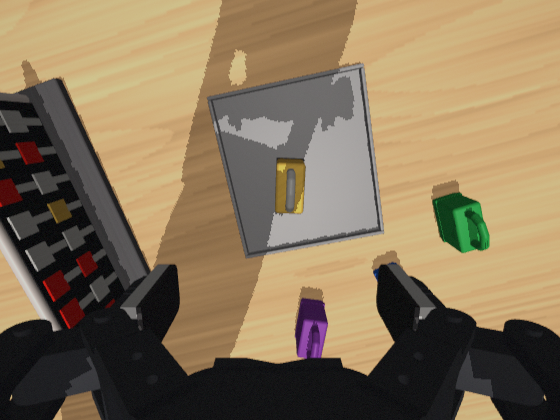

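The wrist view shows the brass padlock at (290,187), with the tray open around it. The rack is to the left and the jaws straddle the lock's line. I'll refine its pose from this view.

Run:
```python
from m import *
P=np.load('w1.npy');v,u=np.mgrid[:420,:560]
B=(u>255)&(u<325)&(v>140)&(v<235);z=P[...,2]
rect(P,B&(z>.048)&(z<.058),'top face')
rect(P,B&(z>.06),'shackle')
rect(P,B&(z>.012),'all')
t=(u>225)&(u<370)&(v>90)&(v<240)&~B; print('tray floor',np.nanmedian(z[t]))
```

```text
top face 1096 c [ 0.4946 -0.2282] size [0.0279 0.0498] ang 72.81 med [ 0.497  -0.2285  0.0541]
shackle 356 c [ 0.4948 -0.2283] size [0.008  0.0391] ang 72.92 med [ 0.4971 -0.2289  0.0771]
all 1570 c [ 0.4948 -0.2281] size [0.0283 0.0501] ang 72.82 med [ 0.4989 -0.2292  0.0543]
tray floor 0.004337792468256274
```

```bash
python3 g.py .494 -.2279 .12 -.3
```

```text
t 1.95 pos [ 0.4896 -0.2195  0.2429] rot [-3.1304  0.0094 -0.2671] F [-0.48  0.97  0.24] w 0.0851
shares [0.152 0.167 2.454] turn 0.274 q [-0.57  0.02  1.76  0.01  1.37  1.26]
```

play_rows(
  series="0.05 0.06 0.5 0.1;0.05 0.06 0.5 0.1;0.05 0.05 0.5 0.07;0 0 0.5 0;0 0 0.4 0;0 0 0 0",
)

```text
t: 2.55
ee_pos: [0.4914, -0.2348, 0.1195]
ee_rot: [-3.135, 0.008, -0.295]
force: [-0.5, 0.5, -0.6]
width: 0.0854
```

```bash
python3 g.py .494 -.2279 .042 -.3;python3 -c "
from h import *
for i in range(3): s=arm.observe();print(s['ee_pos'],s['ee_rot'])"
```

```text
t 2.55 pos [ 0.4914 -0.2348  0.1195] rot [-3.1345  0.0082 -0.2947] F [-0.5  0.5 -0.6] w 0.0854
shares [ 0.022 -0.136  1.55 ] turn 0.044 q [-0.59  0.17  1.84  0.    1.14  1.27]
[ 0.49142477 -0.23481883  0.11947725] [-3.13454422  0.00820192 -0.29471692]
[ 0.49142477 -0.23481883  0.11947725] [-3.13454422  0.00820192 -0.29471692]
[ 0.49142477 -0.23481883  0.11947725] [-3.13454422  0.00820192 -0.29471692]
```

play_rows(
  series="0.02 -0.1 0.4 0;0 0 0.4 0;0 0 0.3 0;0 0 0 0",
)

```text
t: 2.95
ee_pos: [0.4936, -0.2346, 0.0661]
ee_rot: [-3.137, 0.005, -0.295]
force: [-0.3, 0.4, -1.1]
width: 0.085
```

```bash
python3 g.py .494 -.2279 .042 -.3
python3 - <<'E'
from m import *
d=grab('wrist');save('w2',d['color']);P=d['P'];z=P[...,2]
v,u=np.mgrid[:420,:560]
hsv=cv2.cvtColor(d['color'],cv2.COLOR_RGB2HSV);H,S=hsv[...,0],hsv[...,1]
m=(z>.045)&(z<.06)&(S>120)&(H>15)&(H<35);rect(P,m,'lock')
print(arm.observe()['ee_pos'])
E
```

```text
t 2.95 pos [ 0.4936 -0.2346  0.0661] rot [-3.1367  0.005  -0.2954] F [-0.32  0.39 -1.1 ] w 0.085
shares [-0.028 -0.129  0.483] turn 0.039 q [-0.59  0.25  1.87  0.    1.03  1.27]
lock 4518 c [ 0.4946 -0.2283] size [0.0278 0.05  ] ang 73.0 med [ 0.5003 -0.2315  0.0541]
[ 0.49434098 -0.23511481  0.06735569]
```

View pics/w2.png

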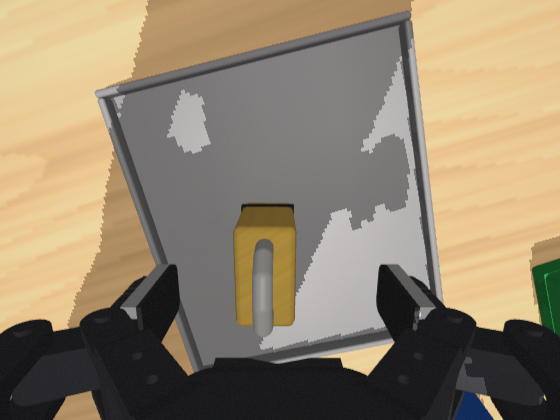

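The lock sits at (265,270) and the jaw midline is at about column 278, so the tool needs to go some 6 mm toward tool −y. That agrees with the numbers.

play_rows(
  series="0 -0.15 0.1 0.05;0 -0.05 0.1 0;0 0 0.1 0;0 0 0.1 0;0 0 0 0",
)

```text
t: 3.5
ee_pos: [0.5, -0.2262, 0.0499]
ee_rot: [-3.139, -0.003, -0.301]
force: [-0.1, 0.3, 0.1]
width: 0.0856
```

```bash
python3 g.py .4946 -.228 .042 -.297
```

```text
t 3.5 pos [ 0.5    -0.2262  0.0499] rot [-3.139e+00 -2.900e-03 -3.013e-01] F [-0.14  0.29  0.14] w 0.0856
shares [-0.092  0.066  0.157] turn -0.036 q [-0.57  0.27  1.87  0.    0.99  1.3 ]
```

play_rows(
  series="-0.06 0.03 0.08 0;-0.03 0 0.08 0;0 0 0 0",
)

```text
t: 3.8
ee_pos: [0.4949, -0.2264, 0.0412]
ee_rot: [-3.139, -0.003, -0.301]
force: [-0.2, 0.5, 0.6]
width: 0.0852
```

```bash
python3 g.py .4946 -.228 .042 -.297
python3 - <<'E'
from h import *
for i in range(4): arm.get_image('top');print(arm.observe()['ee_pos'])
E
```

```text
t 3.8 pos [ 0.4949 -0.2264  0.0412] rot [-3.1392e+00 -2.9000e-03 -3.0110e-01] F [-0.22  0.53  0.58] w 0.0852
shares [ 0.004  0.032 -0.016] turn -0.034 q [-0.58  0.28  1.89  0.    0.97  1.29]
[ 0.49505473 -0.22650657  0.04146236]
[ 0.49533294 -0.22663347  0.04174992]
[ 0.49554105 -0.22673143  0.04194488]
[ 0.49567234 -0.22677877  0.04208709]
```

Well placed. Closing the fingers.

play_rows(
  series="0 0 0 0;0 0 0 0;0 0 0 0;0 0 0 0;0 0 0 0;0 0 0 0;0 0 0 0;0 0 0 0;0 0 0 0;0 0 0 0",
  fingers=1,
)

```text
t: 5.0
ee_pos: [0.4964, -0.2276, 0.0431]
ee_rot: [-3.141, -0.006, -0.301]
force: [0.5, -1.2, -0.8]
width: 0.0272
```

play_rows(
  series="0 0 -0.2 0;0 0 -0.4 0;0 0 -0.6 0;0 0 -0.6 0;0 0 -0.6 0;0 0 -0.6 0;0 0 -0.6 0;0 0 -0.4 0;0 0 0 0;0 0 0 0",
)

```text
t: 6.0
ee_pos: [0.4889, -0.2227, 0.2449]
ee_rot: [-3.134, 0.013, -0.3]
force: [0.2, -0.0, -5.8]
width: 0.0268
```

```bash
python3 g.py .515 0 .22 -.297
```

```text
t 6.0 pos [ 0.4889 -0.2227  0.2449] rot [-3.1344  0.0129 -0.3003] F [ 0.22 -0.05 -5.82] w 0.0268
shares [-0.813 -4.404  0.541] turn -0.028 q [-0.58  0.02  1.75  0.    1.38  1.29]
```

play_rows(
  series="-0.06 -0.3 0 0;-0.13 -0.6 0 0;-0.17 -0.8 0 0;-0.17 -0.8 0 0;-0.17 -0.8 0 0;-0.17 -0.8 0 0;-0.17 -0.8 0 0;-0.17 -0.8 0 0;-0.13 -0.6 0 0;-0.06 -0.3 0 0",
)

```text
t: 7.0
ee_pos: [0.5084, 0.1318, 0.2287]
ee_rot: [-3.135, 0.046, -0.306]
force: [0.5, -0.9, -4.9]
width: 0.0271
```

```bash
python3 g.py .52 .22 .24 .445
```

```text
t 7.0 pos [0.5084 0.1318 0.2287] rot [-3.1354  0.0463 -0.3056] F [ 0.47 -0.87 -4.93] w 0.0271
shares [-0.32  -1.754 -0.201] turn -6.255 q [0.09 0.03 1.78 0.02 1.38 1.96]
```

play_rows(
  series="0 0 0 0;0 0 0 -0.5;0 0 0 -0.9;0 0 0 -0.9;0 0 0 -0.9;0 0 0 -0.9;0 0 0 -0.9;0 0 0 -0.9;0 0 0 -0.4;0 0 0 0",
)

```text
t: 8.0
ee_pos: [0.4951, 0.1327, 0.2107]
ee_rot: [-3.093, 0.059, 0.486]
force: [-0.2, -1.0, -4.4]
width: 0.0272
```

```bash
python3 g.py .553 .26 .2 .445
```

```text
t 8.0 pos [0.4951 0.1327 0.2107] rot [-3.0928  0.0586  0.486 ] F [-0.18 -1.02 -4.4 ] w 0.0272
shares [ 2.222 -1.703  0.168] turn 0.342 q [0.09 0.04 1.81 0.02 1.37 1.17]
```

The tool is sagging under load: the tilt is now about 0.075 rad. I'll see whether holding the target during camera calls recovers it.

```bash
cat > tilt.py <<'E'
from h import *
def tilt():
    s=arm.observe();M=R.from_euler('xyz',s['ee_rot']);zt=M.as_matrix()[:,2]
    print(round(s['t'],2),s['ee_pos'].round(4),'toolz',zt[:2].round(4),'yaw',round(s['ee_rot'][2],3),s['qpos'].round(4),'F',s['force'].round(1))
if __name__=="__main__": tilt()
E
python3 - <<'E'
from tilt import *
tilt()
for i in range(10): arm.get_image('top');tilt()
E
```

```text
8.0 [0.4951 0.1327 0.2107] toolz [-0.0745  0.0158] yaw 0.486 [0.0939 0.0357 1.8068 0.0231 1.3719 1.1747] F [-0.2 -1.  -4.4]
8.05 [0.4949 0.1327 0.2106] toolz [-0.0748  0.0157] yaw 0.485 [0.0939 0.0357 1.807  0.0231 1.3721 1.1761] F [-0.3 -0.5 -5.2]
8.1 [0.4952 0.1328 0.211 ] toolz [-0.0741  0.0158] yaw 0.484 [0.094  0.0356 1.8064 0.0232 1.3721 1.1766] F [ 0.5 -0.2 -4.1]
8.15 [0.4955 0.1329 0.2114] toolz [-0.0733  0.016 ] yaw 0.484 [0.0941 0.0354 1.8058 0.0233 1.3721 1.1766] F [-0.   0.3 -4. ]
8.2 [0.4959 0.133  0.2117] toolz [-0.0725  0.0161] yaw 0.485 [0.0942 0.0352 1.8052 0.0233 1.372  1.1764] F [ 0.1 -0.9 -4.8]
8.25 [0.496  0.1331 0.212 ] toolz [-0.0721  0.0162] yaw 0.485 [0.0942 0.0351 1.8048 0.0233 1.3721 1.1762] F [-0.  -0.9 -5.7]
8.3 [0.4961 0.1331 0.2122] toolz [-0.0718  0.0161] yaw 0.485 [0.0944 0.035  1.8046 0.0233 1.3721 1.1759] F [-0.9  0.4 -4.8]
8.35 [0.4962 0.1332 0.2123] toolz [-0.0715  0.0162] yaw 0.485 [0.0944 0.0349 1.8044 0.0233 1.3721 1.1758] F [ 0.7 -0.1 -4.1]
8.4 [0.4963 0.1332 0.2123] toolz [-0.0715  0.0162] yaw 0.485 [0.0944 0.0349 1.8043 0.0234 1.3721 1.1756] F [ 0.1  1.1 -5.1]
8.45 [0.4963 0.1332 0.2124] toolz [-0.0714  0.0162] yaw 0.486 [0.0944 0.0349 1.8043 0.0233 1.3721 1.1755] F [ 1.   0.2 -4. ]
8.5 [0.4963 0.1332 0.2124] toolz [-0.0714  0.0162] yaw 0.486 [0.0945 0.0349 1.8042 0.0233 1.3722 1.1755] F [ 0.4 -0.4 -4.7]
```

play_rows(
  series="0.74 -0.57 0 0.1;0.74 -0.57 0 0.1;0.74 -0.57 0 0.1",
)

```text
t: 8.8
ee_pos: [0.5571, 0.2578, 0.21]
ee_rot: [-3.099, 0.059, 0.44]
force: [0.5, -0.7, -4.4]
width: 0.0273
```

```bash
python3 - <<'E'
from tilt import *
tilt()
for i in range(8):
    d=grab('wrist')
    if i in(0,3,7): tilt()
save('w3',d['color']);np.savez('w3.npz',P=d['P'],c=d['color'])
E
python3 g.py .553 .26 .2 .445
```

```text
8.8 [0.5571 0.2578 0.21  ] toolz [-0.0717  0.0137] yaw 0.44 [0.2877 0.2684 1.5473 0.0341 1.391  1.4126] F [ 0.5 -0.7 -4.4]
8.85 [0.5592 0.2645 0.2089] toolz [-0.0699  0.0193] yaw 0.442 [0.2944 0.277  1.5389 0.0394 1.3872 1.4163] F [ 2.2  3.9 -4. ]
9.0 [0.5561 0.2577 0.2089] toolz [-0.0738  0.0129] yaw 0.444 [0.288  0.2688 1.549  0.0339 1.3911 1.4091] F [-0.1 -0.5 -3.8]
9.2 [0.5562 0.2558 0.2102] toolz [-0.072   0.0137] yaw 0.441 [0.285  0.2648 1.5513 0.034  1.3909 1.4091] F [-0.1 -0.5 -4.6]
t 9.2 pos [0.5562 0.2558 0.2102] rot [-3.0985  0.0594  0.4408] F [-0.1  -0.53 -4.58] w 0.027
shares [-0.011 -0.094  0.208] turn -0.035 q [0.28 0.26 1.55 0.03 1.39 1.41]
```

View pics/w3.png

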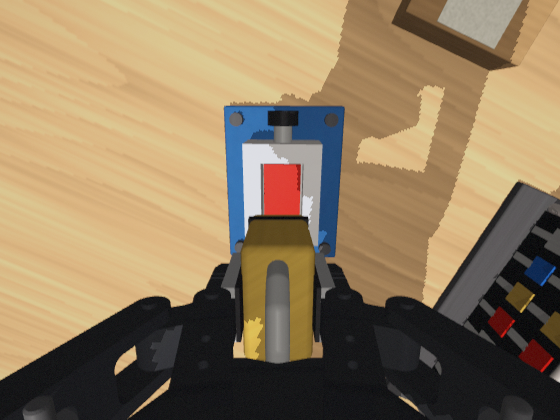

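The wrist view shows the lock held squarely. Beyond it are the blue foot, the block and the red pad at (282,190), with the knob at the top (284,118). I'll measure the fixture and the held lock.

```bash
cat > fx.py <<'E'
from m import *
def fx(P,c):
    hsv=cv2.cvtColor(c,cv2.COLOR_RGB2HSV);H,S,V=[hsv[...,i].astype(int) for i in range(3)];z=P[...,2]
    v,u=np.mgrid[:420,:560]
    # foot edges
    b=(S>120)&(H>95)&(H<125)&(z>.01)&(z<.021)&(u>200)&(u<370)
    rect(P,b,'foot visible')
    k=b|((z>.048)&(z<.058)&(S<60)&(u>230)&(u<340)&(v<260)&(V>120))
    rim=((z>.05)&(z<.058)&(S<60)&(u>230)&(u<340)&(v<260)&(V>100));rect(P,rim,'rim visible')
    rd=(S>150)&((H<8)|(H>172))&(z>.035)&(z<.055)&(u>200)&(u<370);rect(P,rd,'pad visible')
    # centre line along fixture x
    for nm,mm in(('foot',b),('pad',rd)):
        for w in(.445,):
            for w in np.arange(.40,.50,.02):
                q=P[mm][:,:2];ax=np.array([np.cos(w),np.sin(w)]);n=np.array([-ax[1],ax[0]])
                a,t=q@ax,q@n; e=np.percentile(t,[.5,99.5]);f=np.percentile(a,[.5,99.5])
                print(nm,round(w,3),'across',e.round(4),'span',round(e[1]-e[0],4),'mid',round(e.mean(),4),'along',f.round(4))
if __name__=="__main__":
    d=np.load('w3.npz');P=d['P'];c=d['c'];fx(P,c)
    hsv=cv2.cvtColor(c,cv2.COLOR_RGB2HSV);v,u=np.mgrid[:420,:560]
    m=(u>245)&(u<312)&(v>237)&(v<350)&(hsv[...,1]>100)&(hsv[...,0]>14)&(hsv[...,0]<36)
    q=P[m];q=q[np.isfinite(q).all(1)]
    z0=np.median(q[:,2]);q=q[abs(q[:,2]-z0)<.006]
    for _ in range(3):
        A=np.c_[q[:,:2]-q[:,:2].mean(0),np.ones(len(q))];s=np.linalg.lstsq(A,q[:,2],rcond=None)[0];r=q[:,2]-A@s;q=q[abs(r)<2.5*r.std()]
    print('lock top: up normal',-s[:2],'z',s[2],'std',r.std(),len(q))
    rect(q[None],np.ones((1,len(q)),bool),'lock top')
E
python3 fx.py
```

```text
foot visible 6472 c [0.5524 0.2585] size [0.1484 0.1093] ang 24.79 med [0.5838 0.2696 0.0162]
rim visible 3726 c [0.5525 0.2585] size [0.0905 0.0662] ang 24.81 med [0.5729 0.27   0.0543]
pad visible 1781 c [0.5565 0.2603] size [0.045  0.0316] ang 24.87 med [0.5571 0.2605 0.0463]
foot 0.4 across [-0.0323  0.0784] span 0.1107 mid 0.023 along [0.5398 0.6838]
foot 0.42 across [-0.0437  0.0652] span 0.1088 mid 0.0107 along [0.5398 0.6838]
foot 0.44 across [-0.0558  0.0527] span 0.1084 mid -0.0015 along [0.54   0.6841]
foot 0.46 across [-0.0688  0.0411] span 0.1098 mid -0.0138 along [0.5394 0.6844]
foot 0.48 across [-0.0821  0.0299] span 0.1119 mid -0.0261 along [0.5383 0.6846]
pad 0.4 across [0.007 0.039] span 0.0319 mid 0.023 along [0.5916 0.6361]
pad 0.42 across [-0.005   0.0264] span 0.0314 mid 0.0107 along [0.592  0.6365]
pad 0.44 across [-0.0172  0.0142] span 0.0313 mid -0.0015 along [0.5922 0.6367]
pad 0.46 across [-0.0292  0.002 ] span 0.0312 mid -0.0136 along [0.592  0.6366]
pad 0.48 across [-0.0418 -0.0102] span 0.0316 mid -0.026 along [0.5916 0.6364]
lock top: up normal [ 0.08286297 -0.00545499] z 0.22077251135953052 std 0.0006262662001952172 4668
lock top 4668 c [0.5585 0.2566] size [0.0446 0.026 ] ang 25.33 med [0.5617 0.2579 0.2208]
```

play_rows(
  series="0 0 0.8 0",
)

```text
t: 9.3
ee_pos: [0.5582, 0.2568, 0.1774]
ee_rot: [-3.101, 0.045, 0.439]
force: [1.3, 1.5, -4.5]
width: 0.027
```

Run:
```python
from tilt import *
tilt()
for i in range(6): arm.get_image('wrist');tilt()
```

```text
9.3 [0.5582 0.2568 0.1774] toolz [-0.0583  0.0178] yaw 0.439 [0.2856 0.2881 1.5863 0.0346 1.3183 1.4085] F [ 1.3  1.5 -4.5]
9.35 [0.5518 0.2549 0.1658] toolz [-0.0741  0.013 ] yaw 0.439 [0.2856 0.2966 1.5994 0.0345 1.3134 1.4085] F [ -5.1  -1.6 -11.7]
9.4 [0.5498 0.2544 0.1657] toolz [-0.0804  0.0111] yaw 0.44 [0.2857 0.2968 1.5996 0.0344 1.3194 1.4086] F [-1.3 -0.5 -6.4]
9.45 [0.5509 0.2548 0.1679] toolz [-0.0782  0.0119] yaw 0.44 [0.2859 0.2956 1.5967 0.0345 1.3213 1.4086] F [-0.7 -0.4 -4.8]
9.5 [0.5525 0.2554 0.17  ] toolz [-0.0744  0.0131] yaw 0.44 [0.286  0.2944 1.5938 0.0346 1.3213 1.4086] F [ 1.  -0.1 -4.2]
9.55 [0.5537 0.2559 0.1714] toolz [-0.0714  0.014 ] yaw 0.44 [0.2862 0.2936 1.5918 0.0346 1.3209 1.4087] F [-0.4  0.4 -3.7]
9.6 [0.5543 0.2562 0.1722] toolz [-0.0697  0.0145] yaw 0.44 [0.2864 0.2932 1.5907 0.0346 1.3207 1.4087] F [-0.   0.3 -4.7]
```

A down-row followed immediately by a zero row bakes in about +0.014 rad of correction, so I'll use that, letting the arm settle between strokes.

```bash
cat > settle.py <<'E'
from tilt import *
tilt()
for i in range(9): arm.get_image('top')
tilt()
E
python3 settle.py
```

```text
9.6 [0.5543 0.2562 0.1722] toolz [-0.0697  0.0145] yaw 0.44 [0.2864 0.2932 1.5907 0.0346 1.3207 1.4087] F [-0.   0.3 -4.7]
10.05 [0.5534 0.2565 0.1705] toolz [-0.0718  0.0138] yaw 0.441 [0.2872 0.2948 1.5921 0.0347 1.3198 1.4087] F [-0.1  0.4 -4.4]
```

play_rows(
  series="0 0 0.8 0;0 0 0 0",
)

```text
t: 10.25
ee_pos: [0.551, 0.2573, 0.1308]
ee_rot: [-3.099, 0.057, 0.441]
force: [-2.3, -0.7, -7.2]
width: 0.0272
```

```bash
python3 settle.py
```

```text
10.25 [0.551  0.2573 0.1308] toolz [-0.0701  0.0143] yaw 0.441 [0.2896 0.3315 1.626  0.0356 1.2475 1.4082] F [-2.3 -0.7 -7.2]
10.7 [0.5563 0.2587 0.138 ] toolz [-0.0573  0.0182] yaw 0.441 [0.2893 0.3256 1.6182 0.0356 1.2477 1.4082] F [-0.5  0.5 -5.2]
```

play_rows(
  series="0 0 -1 0",
)

```text
t: 10.8
ee_pos: [0.5537, 0.2562, 0.1793]
ee_rot: [-3.098, 0.06, 0.441]
force: [-0.6, -0.3, -5.2]
width: 0.0271
```

```bash
python3 settle.py
```

```text
10.8 [0.5537 0.2562 0.1793] toolz [-0.0724  0.0136] yaw 0.441 [0.2867 0.2873 1.5841 0.0345 1.336  1.4088] F [-0.6 -0.3 -5.2]
11.25 [0.5579 0.2575 0.1851] toolz [-0.0604  0.0172] yaw 0.441 [0.2867 0.2827 1.5779 0.0346 1.3343 1.4088] F [-0.2 -0.1 -4.6]
```

play_rows(
  series="0 0 1 0;0 0 0 0",
)

```text
t: 11.45
ee_pos: [0.5543, 0.2581, 0.1348]
ee_rot: [-3.1, 0.049, 0.441]
force: [-2.5, -0.4, -7.8]
width: 0.0267
```

```bash
python3 settle.py
```

```text
11.45 [0.5543 0.2581 0.1348] toolz [-0.062   0.0167] yaw 0.441 [0.2894 0.3282 1.6216 0.0356 1.2467 1.4082] F [-2.5 -0.4 -7.8]
11.9 [0.5614 0.2601 0.1452] toolz [-0.0442  0.0221] yaw 0.44 [0.2892 0.3199 1.6107 0.0357 1.2474 1.4082] F [-0.2 -0.6 -4.6]
```

play_rows(
  series="0 0 -1 0",
)

```text
t: 12.0
ee_pos: [0.5583, 0.2575, 0.1862]
ee_rot: [-3.1, 0.046, 0.441]
force: [-0.5, -0.4, -5.8]
width: 0.027
```

```bash
python3 settle.py
```

```text
12.0 [0.5583 0.2575 0.1862] toolz [-0.0591  0.0177] yaw 0.441 [0.2865 0.2815 1.5771 0.0346 1.3349 1.4087] F [-0.5 -0.4 -5.8]
12.45 [0.5624 0.2587 0.1918] toolz [-0.0473  0.0212] yaw 0.44 [0.2866 0.2771 1.5711 0.0347 1.333  1.4087] F [-0.6  0.2 -4.8]
```

play_rows(
  series="0 0 1 0;0 0 0 0",
)

```text
t: 12.65
ee_pos: [0.5594, 0.2596, 0.1416]
ee_rot: [-3.102, 0.036, 0.44]
force: [-3.3, -1.3, -7.2]
width: 0.0273
```

```bash
python3 settle.py
```

```text
12.65 [0.5594 0.2596 0.1416] toolz [-0.049   0.0207] yaw 0.44 [0.2892 0.3228 1.6144 0.0357 1.2457 1.4082] F [-3.3 -1.3 -7.2]
13.1 [0.5664 0.2615 0.152 ] toolz [-0.0311  0.0261] yaw 0.44 [0.289  0.3143 1.6035 0.0358 1.2464 1.4082] F [-0.4 -0.1 -5. ]
```

play_rows(
  series="0 0 -1 0",
)

```text
t: 13.2
ee_pos: [0.5628, 0.2588, 0.193]
ee_rot: [-3.102, 0.032, 0.44]
force: [0.0, -0.4, -5.5]
width: 0.0271
```

```bash
python3 settle.py
```

```text
13.2 [0.5628 0.2588 0.193 ] toolz [-0.0459  0.0217] yaw 0.44 [0.2864 0.2759 1.5702 0.0347 1.3336 1.4087] F [ 0.  -0.4 -5.5]
13.65 [0.5668 0.26   0.1988] toolz [-0.0342  0.0252] yaw 0.44 [0.2864 0.2715 1.5642 0.0348 1.3318 1.4087] F [-0.5  0.7 -5.5]
```

play_rows(
  series="0 0 1 0;0 0 0 0",
)

```text
t: 13.85
ee_pos: [0.5644, 0.261, 0.1484]
ee_rot: [-3.104, 0.022, 0.44]
force: [-2.2, -0.6, -7.4]
width: 0.0272
```

```bash
sed -i 's/range(9)/range(6)/' settle.py; python3 settle.py
```

```text
13.85 [0.5644 0.261  0.1484] toolz [-0.0359  0.0246] yaw 0.44 [0.2891 0.3172 1.6072 0.0357 1.2448 1.4082] F [-2.2 -0.6 -7.4]
14.15 [0.5721 0.2631 0.1601] toolz [-0.0164  0.0305] yaw 0.44 [0.2888 0.3082 1.5948 0.0358 1.2457 1.4081] F [-1.  -0.4 -3.9]
```

play_rows(
  series="-0.1 0.05 0.8 0;0 0 0 0",
)

```text
t: 14.35
ee_pos: [0.5702, 0.2607, 0.1236]
ee_rot: [-3.108, -0.005, 0.44]
force: [-2.6, 0.6, -6.3]
width: 0.0269
```

```bash
python3 settle.py; python3 g.py .5544 .2581 .112 .433
```

```text
14.35 [0.5702 0.2607 0.1236] toolz [-0.0101  0.0324] yaw 0.44 [0.2859 0.3376 1.6317 0.0368 1.1731 1.4023] F [-2.6  0.6 -6.3]
14.65 [0.5756 0.2625 0.1307] toolz [0.0026 0.0364] yaw 0.44 [0.2861 0.3326 1.6235 0.0371 1.173  1.4024] F [ 0.1  0.2 -5.1]
t 14.65 pos [0.5756 0.2625 0.1307] rot [-3.1098 -0.0178  0.4401] F [ 0.1   0.16 -5.13] w 0.0273
shares [-0.427 -0.089  0.37 ] turn 0.059 q [0.29 0.33 1.62 0.04 1.17 1.4 ]
```

play_rows(
  series="-0.43 -0.07 0 0.06",
)

```text
t: 14.75
ee_pos: [0.5571, 0.257, 0.1322]
ee_rot: [-3.11, -0.022, 0.432]
force: [0.5, 0.6, -4.2]
width: 0.0269
```

```bash
python3 settle.py; python3 g.py .5539 .2578 .112 .433
python3 - <<'E'
from m import *
d=grab('wrist');save('w4',d['color']);np.savez('w4.npz',P=d['P'],c=d['color'])
b=grab('scene');c=b['color'][215:315,340:460];save('s4',cv2.resize(c,None,fx=5,fy=5,interpolation=cv2.INTER_CUBIC))
E
```

```text
14.75 [0.5571 0.257  0.1322] toolz [0.0069 0.0376] yaw 0.432 [0.286  0.2857 1.6795 0.0373 1.1595 1.4094] F [ 0.5  0.6 -4.2]
15.05 [0.5555 0.2568 0.1313] toolz [0.0043 0.0369] yaw 0.433 [0.2864 0.2852 1.6819 0.0373 1.1602 1.4093] F [ 0.2 -0.6 -4.4]
t 15.05 pos [0.5555 0.2568 0.1313] rot [-3.1099 -0.0194  0.4329] F [ 0.18 -0.58 -4.44] w 0.0272
shares [-0.028 -0.02   0.387] turn -0.0 q [0.29 0.29 1.68 0.04 1.16 1.41]
```

View pics/w4.png

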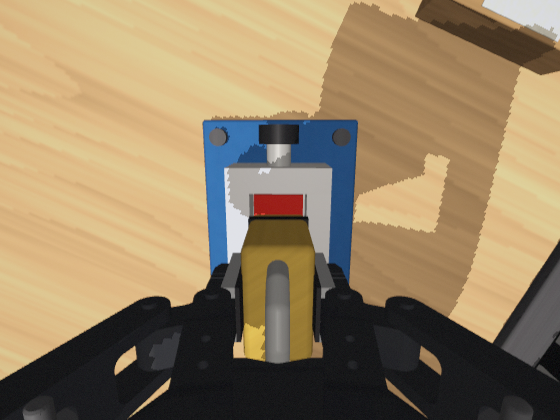

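View pics/s4.png

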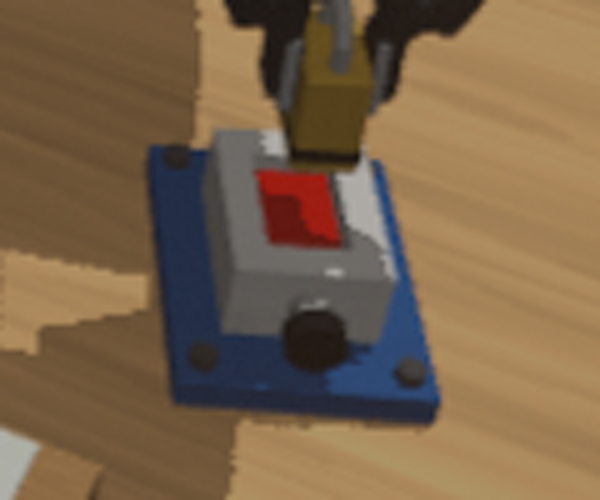

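Both views show the lock above the pocket, with its width centred on the pad. I'll check it numerically in the tool and fixture frames.

```bash
cat > lk.py <<'E'
from m import *
def lk(P,c,tcp,rot,v0=212):
    hsv=cv2.cvtColor(c,cv2.COLOR_RGB2HSV);v,u=np.mgrid[:420,:560]
    m=(u>238)&(u<318)&(v>v0)&(v<360)&(P[...,2]>tcp[2]-.06)&(hsv[...,1]>60)
    q=(P[m]-tcp)@R.from_euler('xyz',rot).as_matrix()  # tool coords
    f=q[(q[:,0]>.018)&(abs(q[:,1])<.02)]
    print('tool x max pct',np.percentile(f[:,0],[90,95,99]).round(4))
    t=q[(abs(q[:,1])<.02)&(q[:,2]<-.008)&(q[:,2]>-.017)&(q[:,0]<.022)]
    A=np.c_[t[:,:2],np.ones(len(t))];s=np.linalg.lstsq(A,t[:,2],rcond=None)[0]
    print('top face z=',s[2].round(4),'slopes (x,y)',s[:2].round(4),'y range',np.percentile(t[:,1],[1,99]).round(4),len(t))
    print('lowest visible front z',np.percentile(f[:,2],[50,98,99.8]).round(4))
if __name__=="__main__":
    from fx import fx
    d=np.load('w4.npz');s=arm.observe();lk(d['P'],d['c'],s['ee_pos'],s['ee_rot'])
    P=d['P'];c=d['c'];hsv=cv2.cvtColor(c,cv2.COLOR_RGB2HSV);v,u=np.mgrid[:420,:560]
    b=(hsv[...,1]>120)&(hsv[...,0]>95)&(hsv[...,0]<125)&(P[...,2]<.021)&(u>195)&(u<365)&(v<330)
    w=.433;ax=np.array([np.cos(w),np.sin(w)]);n=np.array([-ax[1],ax[0]])
    q=P[b][:,:2]-[.5525,.2585];print('foot vs assumed: across',np.percentile(q@n,[.5,99.5]).round(4),'xmax',np.percentile(q@ax,99.5).round(4))
    r=(hsv[...,1]>150)&((hsv[...,0]<8)|(hsv[...,0]>172))&(P[...,2]<.055)&(u>230)&(u<330)
    q=P[r][:,:2]-[.5525,.2585];print('pad across',np.percentile(q@n,[.5,99.5]).round(4),'xmax',np.percentile(q@ax,99.5).round(4))
E
python3 lk.py
```

```text
tool x max pct [0.0239 0.024  0.0241]
top face z= -0.0116 slopes (x,y) [ 0.0039 -0.0064] y range [-0.014   0.0132] 5388
lowest visible front z [-0.0048  0.0332  0.0355]
foot vs assumed: across [-0.0543  0.0541] xmax 0.0742
pad across [-0.0157  0.0156] xmax 0.0265
```

play_rows(
  series="-0.04 -0.03 0.5 0",
)

```text
t: 15.25
ee_pos: [0.5569, 0.2591, 0.11]
ee_rot: [-3.111, -0.028, 0.433]
force: [0.7, 1.7, -4.0]
width: 0.0271
```

```bash
python3 settle.py; python3 g.py .5532 .2575 .082 .433
```

```text
15.25 [0.5569 0.2591 0.11  ] toolz [0.0122 0.0392] yaw 0.433 [0.2895 0.3103 1.6949 0.038  1.1138 1.4108] F [ 0.7  1.7 -4. ]
15.55 [0.5536 0.2583 0.1067] toolz [0.0045 0.037 ] yaw 0.433 [0.2897 0.3127 1.6988 0.038  1.1155 1.4109] F [-0.   0.2 -4.9]
t 15.55 pos [0.5536 0.2583 0.1067] rot [-3.1099 -0.0196  0.4329] F [-0.    0.17 -4.86] w 0.0272
shares [-0.023  0.026  0.494] turn -0.001 q [0.29 0.31 1.7  0.04 1.12 1.41]
```

play_rows(
  series="-0.02 0.02 0.2 0",
)

```text
t: 15.65
ee_pos: [0.5553, 0.2579, 0.0992]
ee_rot: [-3.111, -0.025, 0.433]
force: [1.0, 0.5, -4.7]
width: 0.0267
```

```bash
python3 settle.py; python3 g.py .5532 .2575 .082 .433
```

```text
15.65 [0.5553 0.2579 0.0992] toolz [0.0094 0.0385] yaw 0.433 [0.2884 0.322  1.703  0.0384 1.0968 1.4086] F [ 1.   0.5 -4.7]
15.95 [0.5533 0.2573 0.0968] toolz [0.0047 0.037 ] yaw 0.433 [0.2883 0.3238 1.7056 0.0384 1.0974 1.4087] F [-0.3 -0.1 -5. ]
t 15.95 pos [0.5533 0.2573 0.0968] rot [-3.1099 -0.0198  0.4328] F [-0.3  -0.14 -5.03] w 0.0271
shares [-0.005  0.005  0.297] turn -0.002 q [0.29 0.32 1.71 0.04 1.1  1.41]
```

play_rows(
  series="0 0 0.14 0",
)

```text
t: 16.05
ee_pos: [0.5544, 0.2579, 0.0911]
ee_rot: [-3.11, -0.023, 0.433]
force: [0.6, -0.1, -4.4]
width: 0.0266
```

```bash
python3 settle.py; python3 g.py .5532 .2575 .082 .433
```

```text
16.05 [0.5544 0.2579 0.0911] toolz [0.0074 0.0378] yaw 0.433 [0.2887 0.3323 1.7071 0.0387 1.0846 1.4086] F [ 0.6 -0.1 -4.4]
16.35 [0.5533 0.2576 0.0898] toolz [0.0046 0.037 ] yaw 0.433 [0.2887 0.3335 1.7083 0.0386 1.0852 1.4085] F [-0.   0.7 -3.4]
t 16.35 pos [0.5533 0.2576 0.0898] rot [-3.11   -0.0197  0.4329] F [-0.03  0.67 -3.39] w 0.0271
shares [-0.006  0.005  0.156] turn -0.001 q [0.29 0.33 1.71 0.04 1.09 1.41]
```

play_rows(
  series="0 0 0.08 0",
)

```text
t: 16.45
ee_pos: [0.554, 0.2579, 0.0865]
ee_rot: [-3.11, -0.021, 0.433]
force: [-0.5, -0.3, -4.5]
width: 0.0271
```

```bash
python3 settle.py
```

```text
16.45 [0.554  0.2579 0.0865] toolz [0.0062 0.0375] yaw 0.433 [0.289  0.3384 1.709  0.0388 1.0778 1.4085] F [-0.5 -0.3 -4.5]
16.75 [0.5532 0.2577 0.0858] toolz [0.0044 0.0369] yaw 0.433 [0.289  0.3391 1.7098 0.0388 1.0783 1.4085] F [ 0.1  0.2 -4.1]
```

play_rows(
  series="0 0 0.08 0",
)

```text
t: 16.85
ee_pos: [0.5536, 0.2579, 0.0825]
ee_rot: [-3.11, -0.02, 0.433]
force: [-1.7, -1.2, 1.4]
width: 0.0269
```

```bash
python3 settle.py; python3 -c "
from h import *
for i in range(3):
  arm.get_image('top');s=arm.observe();print(s['ee_pos'],s['force'])"
```

```text
16.85 [0.5536 0.2579 0.0825] toolz [0.0051 0.037 ] yaw 0.433 [0.2892 0.3439 1.7106 0.0387 1.072  1.4085] F [-1.7 -1.2  1.4]
17.15 [0.5536 0.2579 0.0823] toolz [0.0051 0.037 ] yaw 0.433 [0.2891 0.3441 1.7107 0.0387 1.0716 1.4085] F [-0.6 -1.4  1.4]
[0.55354914 0.25785473 0.08226949] [-0.6774833  -0.4636774   1.65632498]
[0.55353897 0.25782365 0.08218988] [-1.23109723 -0.2551045   1.26094704]
[0.55356005 0.25783104 0.08217531] [-0.92790229 -1.28650139  2.13119314]
```

The lock is pressing with about 6 N, which fits roughly 2.5 mm of pad travel. I'll go 1 mm more for margin, then raise it.

play_rows(
  series="0 0 0.04 0",
)

```text
t: 17.4
ee_pos: [0.5536, 0.2579, 0.0806]
ee_rot: [-3.11, -0.02, 0.433]
force: [-2.9, -2.2, 3.6]
width: 0.0275
```

```bash
sed -i 's/range(6)/range(5)/' settle.py; python3 settle.py; python3 g.py .5532 .2575 .1024 .433
```

```text
17.4 [0.5536 0.2579 0.0806] toolz [0.0052 0.0369] yaw 0.433 [0.2892 0.3466 1.7113 0.0387 1.0684 1.4084] F [-2.9 -2.2  3.6]
17.65 [0.5536 0.2579 0.0804] toolz [0.0052 0.0369] yaw 0.433 [0.2892 0.3468 1.7114 0.0387 1.0682 1.4084] F [-1.4 -1.7  4.9]
t 17.65 pos [0.5536 0.2579 0.0804] rot [-3.1103 -0.0202  0.4329] F [-1.44 -1.69  4.91] w 0.0272
shares [-0.002 -0.01  -0.441] turn -0.001 q [0.29 0.35 1.71 0.04 1.07 1.41]
```

Force is about 9 N at 3.9 mm of travel, which matches the spring. Raising it in two strokes.

play_rows(
  series="0 0 -0.2 0",
)

```text
t: 17.75
ee_pos: [0.553, 0.2575, 0.0891]
ee_rot: [-3.11, -0.019, 0.433]
force: [1.0, 0.5, -4.2]
width: 0.0272
```

```bash
python3 settle.py
```

```text
17.75 [0.553  0.2575 0.0891] toolz [0.0038 0.037 ] yaw 0.433 [0.2887 0.3342 1.7089 0.0389 1.0846 1.4086] F [ 1.   0.5 -4.2]
18.0 [0.5529 0.2574 0.0896] toolz [0.0039 0.0367] yaw 0.433 [0.2887 0.3335 1.7088 0.0385 1.0854 1.4086] F [ 0.3  0.6 -4.5]
```

play_rows(
  series="0 0 -0.22 0",
)

```text
t: 18.1
ee_pos: [0.5508, 0.2565, 0.0982]
ee_rot: [-3.109, -0.014, 0.433]
force: [0.7, -0.3, -5.7]
width: 0.0276
```

```bash
sed -i 's/range(5)/range(8)/' settle.py; python3 settle.py; python3 g.py .5532 .2575 .1024 .433
```

```text
18.1 [0.5508 0.2565 0.0982] toolz [-0.001   0.0353] yaw 0.433 [0.2881 0.3205 1.7069 0.0382 1.1055 1.4088] F [ 0.7 -0.3 -5.7]
18.5 [0.5527 0.257  0.1003] toolz [0.0035 0.0366] yaw 0.433 [0.2881 0.3187 1.7048 0.0381 1.1047 1.4088] F [-0.4  0.2 -4.8]
t 18.5 pos [0.5527 0.257  0.1003] rot [-3.1099 -0.0185  0.4329] F [-0.42  0.17 -4.81] w 0.0269
shares [ 0.015 -0.007 -0.041] turn -0.001 q [0.29 0.32 1.7  0.04 1.1  1.41]
```

play_rows(
  series="0.01 0 -0.04 0",
)

```text
t: 18.6
ee_pos: [0.5527, 0.257, 0.1018]
ee_rot: [-3.11, -0.017, 0.433]
force: [0.2, -1.5, -4.9]
width: 0.0271
```

```bash
python3 settle.py
python3 - <<'E'
from lk import *
s=arm.observe();d=grab('wrist');save('w5',d['color'])
lk(d['P'],d['color'],s['ee_pos'],s['ee_rot'])
b=grab('scene');save('s5',cv2.resize(b['color'][215:315,340:460],None,fx=5,fy=5,interpolation=cv2.INTER_CUBIC))
s=arm.observe();M=R.from_euler('xyz',s['ee_rot']).as_matrix();bt=s['ee_pos']+M@[-.001,0,.0384]
w=.433;e=bt[:2]-[.5525,.2585];print('underside',bt.round(4),'fixture dx,dy',(e@[np.cos(w),np.sin(w)]).round(4),(e@[-np.sin(w),np.cos(w)]).round(4),s['qvel'].round(4))
E
```

```text
18.6 [0.5527 0.257  0.1018] toolz [0.0024 0.0362] yaw 0.433 [0.2881 0.3175 1.7031 0.0381 1.1087 1.409 ] F [ 0.2 -1.5 -4.9]
19.0 [0.5531 0.2571 0.1022] toolz [0.0034 0.0365] yaw 0.433 [0.2881 0.3172 1.7026 0.0381 1.1085 1.4089] F [ 0.2  0.5 -4.4]
tool x max pct [0.0236 0.0237 0.0239]
top face z= -0.0112 slopes (x,y) [ 0.006  -0.0065] y range [-0.0139  0.0133] 5422
lowest visible front z [-0.0037  0.0359  0.057 ]
underside [0.5523 0.2581 0.0639] fixture dx,dy -0.0004 -0.0003 [ 0.0016  0.0001 -0.0008  0.      0.0005  0.0001]
```

View pics/s5.png

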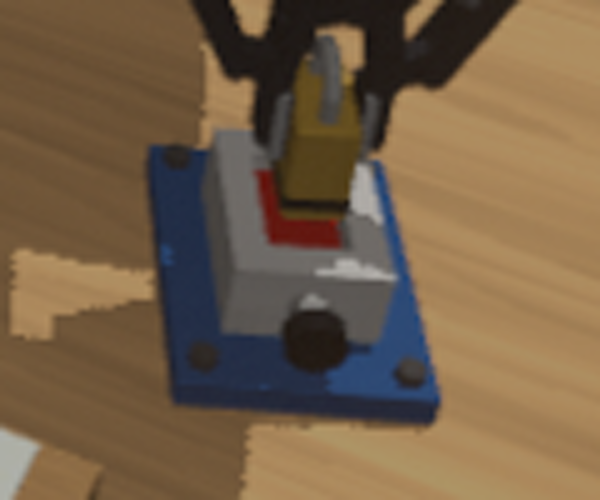

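The lock hangs upright and square over the pocket, with its lower front edge at about (315,210) in the crop and clear of the rim. Handing in.

```bash
python3 -c "
from workcell import arm
print(arm.sign_off())"
```

```text
the job is handed in; nothing more can be done
None
```

I handed the job in with the brass padlock held still over the pocket, about 1 cm above the rim. No verdict is reported, so this rests on my own checks.

- **Carry:** I gripped the padlock in the tray and crossed the rack with its underside between about 0.19 and 0.21 m up, against a rack top of 0.12 m. I didn't go near the jar, box or screwdriver, but I didn't measure them again at the end.
- **Press:** The pad first gave at about 6 N. I then pressed to roughly 4 mm of travel at about 9 N, which agrees with the given spring.
- **Final pose at 19 s:**
  - The underside is 9.9 mm above the rim.
  - It is off centre by 0.4 mm along the pocket and 0.3 mm across it.
  - Its yaw matches my estimate of the fixture's (0.433 rad).
  - The wrist force shows only the padlock's weight, and the joints are at rest.
- **Tilt:** The tool drifted up to about 0.08 rad off vertical under load during the crossing. I worked it back with short vertical strokes to about 0.037 rad, well within the 0.1 limit but not zero. The wrist camera shows the lock in line with the tool to within 0.01 rad.

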